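# Set the spring forceps to the gap gauge and hold them there

### The arm

A 6-joint arm with a two-finger parallel gripper is mounted at the origin on a cart in front of the work surface, level with it; the furniture and walls round the work are solid. World frame = base frame: x ahead of the robot, y to its left, z up, the work surface at z = 0. Lengths are in m, angles in rad, forces in N, time in s.
With the tool pointing down it reaches from about 0.375 to 0.975 m from the base axis. Payload 3.8 kg.
Tool frame: the origin (TCP) lies between the finger pads; the fingertips stand 17 mm ahead of it and the grasp point (between the pads) lies 2 mm behind it; z points along the fingers, y is the line along which they close (so a half turn about z gives the same grasp; the last joint's range is limited). The gripper opens to 85 mm and grips with 20 to 120 N. Pads are 22 mm wide; open, the fingers measure 114 mm over their backs; the gripper's body (76 mm by 85 mm) begins 54 mm behind the grasp point. The pads swing forward as they close: fully open they stand 13 mm farther back than shut.
Start: joints at [1.247, 0.264, 1.604, -0, 1.274, -0.037], TCP at [0.191, 0.647, 0.248] pointing down, gripper open.
Joint ranges: [-2.63, 2.63], [-0.94, 2.18], [0.31, 2.57], [-1.31, 4.45], [0, 2.66], [-2.55, 2.55]. Speed limits (rad/s): [2.57, 2.57, 3.14, 3.14, 3.14, 3.14].

### API

Orientations are given as a rotation vector (axis times angle).
In Python, from workcell import bot gives the robot as it stands.
- The arm moves only by the tool play_rows, never from a script. Its argument "steps" is one flat list of numbers, 4 for each row, row after row: the shift along the tool's x, y, z in m, then the turn about the tool's z in rad. A call has 1 to 10 rows; each row is the pose to reach, as a shift and turn from the pose commanded when the call began, along the tool's axes at that moment; what a row does not reach only later rows make up. A row lasts 1/8 s, in which the tool goes at most 62.5 mm and 10.7 degrees, less where a joint would pass 70% of its speed; a pose out of reach is approached as far as the arm can. A call with a gripper value outside its range is refused whole. "jaw" is the closure in counts, from 0 (fully open) to 255 (shut), set as the call begins (left out, the last holds). The fingers move at their own pace and stop on an object; "grip_force" is the grip in N (left out, the last holds). Time passes only in rows, so rows that repeat a pose let the fingers close. It gives the time, the measured TCP pose, the force, the opening and the grip force at its end, in the units of the state.
- bot.read_state(): the state, without advancing time (a new reading comes with each control period).
- bot.read_camera(name): name is "scene" or "side" or "wrist"; returns a dict with "pixels" (400x640x3 uint8, blue, green, red), "mtx" (3x3 intrinsics, pixels), "dist" ([k1, k2, p1, p2, k3] as OpenCV has them; the pictures are not rectified), "R" (3x3) and "t" (3): a world point X has camera coordinates R X + t. Camera axes: x right, y down, z forward; pixel columns grow to the right and rows downward; lengths in m; the calibration is good to about 2 mm. A picture is of the moment at which its call begins. There is no depth.
- bot.finish_job(): hands the job in; it is judged then, once.
The state is a dict: "time": time; "q": joint angles; "joint_vel": joint speeds; "joint_torque": joint torques, N m; "tool_pos": TCP position; "tcp_rot": TCP orientation; "wrist_force": force on the tool from outside, world axes, zero at the start; "torque": the same for the moment, N m; "width": opening from 0.0 (shut) to 1.0 (fully open); "grip_force": force on a finger pad.
Only numpy, scipy, OpenCV 4.12 (cv2) and the standard library are available. Lean on these libraries where they do the work, as an engineer would, in place of code of your own. Each camera call takes 0.05 s, during which the arm holds its last target. There are 200 camera calls.

### The job

Check the spring forceps against the gap gauge: pick them up by their finger pads and hold them flat and clear just above the gauge plate with the narrower pair of lines, blades along the lines and tips centred over the pair, squeezed so that the gap between the tips equals the 16 mm clear space between those lines. Finish while still holding them there: keep that gap steady, touch neither gauge with the forceps, do not put them down or let go, and leave the other things on the desk where they are.

Things in the scene. Friction and masses are not known exactly. Their poses are not given: they have to be found in the camera images.
- forceps_grip (a point): Steel spring forceps (large tweezers), 219 mm long, about 55 g, flat on the desk. Point midway between the two ribbed finger pads at half height, 9 mm over the underside; the rear end is 126 mm behind it. x runs along the forceps to the tips, y across, z up. Pads 36 mm long, 18 mm high; grasp here from above, fingers closing along y, across both pads
- forceps_nose (a point): Point on the forceps' centre line midway between the two tips, 90 mm ahead (x) of forceps_grip, at the same height; axes as forceps_grip. The tips are 6 mm high (3 mm above and below this point)
- tip_left (a point): Inner face of the end of the left (+y) blade. The tip gap is the distance from tip_left to tip_right: 40 mm at rest
- tip_right (a point): Inner face of the end of the right (-y) blade
- forceps_left (a joint): Angle by which each blade has been squeezed in (rad), both move alike: 0 = at rest, tip gap 40 mm; 0.060 = tip gap 16 mm; 0.100 = tips shut. Tip gap falls 4 mm per 0.01 rad
- forceps: The whole forceps; origin on the underside, 9 mm below forceps_grip, same axes. Width over the outer faces of the pads: 39.6 mm at rest; 26.4 mm at a 16 mm tip gap (pad faces then parallel); each 1.1 mm less closes the tips by 2 mm. The spring pushes each finger with about 2 N at rest, 6 N at a 16 mm gap, 9 N with tips shut; fingers may give a little under it, so go by the measured width
- gauge_narrow_mark (a point): Gauge to use, with the narrower pair of lines: flat bright metal plate 60 x 64 x 10 mm fixed to the desk, a dark screw in each corner. Point on its top face midway between two dark parallel lines, each 46 mm long and 4 mm wide, 16 mm clear between their inner edges. x along the lines, y across, z up. The forceps may point either way along the lines
- gauge_narrow: The same plate; origin at the centre of its underside, 10 mm below the mark
- gauge_wide_mark (a point): The other gap gauge, not the one to use: same plate, but 32 mm clear space between its lines. Centre of its top face. The two gauges may have swapped places
- gauge_wide: That other plate; origin at the centre of its underside. Beyond the gauges (x over 0.57) stand fixed things to keep clear of: a flat tin, and to the left (y over 0.17) a tall suction unit with hoses, as high as the arm's starting height
- rubber_stopper: Bystander: black rubber stopper, 34 mm across, 28 mm high, standing on the desk; origin at its underside
- brass_union: Bystander: upright brass hose fitting, 21 x 24 x 48 mm; origin at its underside
- cutter_red: Bystander: small pliers with red handles, 34 x 110 x 8 mm, lying near the desk's front edge; origin at its underside
Mind the look-alikes: they are no part of the job. What is shaped like the gauge_wide but yellow is not meant.

How it is judged:
On the way:
1. the forceps are held in the fingers, lifted clear of the desk (contact force between forceps and the fingers above 1 N and height (world z) of forceps_grip above 0.015 m), for 0.1 s.
At the end, for the whole second after the job is handed in: Forceps held in the fingers, off the desk and gauges, still, flat and along the narrow lines (0.2 rad each); point between the tips within 7 mm across, 18 mm along of the mark and 5 to 45 mm above it; tip gap 16 mm +/- 3 mm (all of step 1 and distance between tip_left and tip_right between 0.013 and 0.019 m and x of forceps_nose in the frame of gauge_narrow_mark between -0.018 and 0.018 m and y of forceps_nose in the frame of gauge_narrow_mark between -0.007 and 0.007 m and angle between the x axis of forceps_nose and the x axis of gauge_narrow_mark, either way round below 0.2 rad and z of forceps_nose in the frame of gauge_narrow_mark between 0.005 and 0.045 m and angle between forceps_nose's own z axis and vertical below 0.2 rad and contact force between forceps and gauge_narrow below 0.2 N and contact force between forceps and gauge_wide below 0.2 N and linear speed of forceps below 0.02 m/s and velocity of joint forceps_left between -0.03 and 0.03 rad/s); the arm keeps its last pose, push and grip.
It fails at once if the rubber stopper is disturbed (moved over 20 mm) (distance of rubber_stopper from where it was at the start of the episode above 0.02 m).
It fails at once if the brass union is disturbed (moved over 20 mm) (distance of brass_union from where it was at the start of the episode above 0.02 m).
It fails at once if the cutter red is disturbed (moved over 20 mm) (distance of cutter_red from where it was at the start of the episode above 0.02 m).
It also fails if it takes over 38 s, if anything falls off the work surface, if the arm or the gripper's body presses on something with over 40 N, if the wrist force passes 120 N, or if a joint passes its speed limit or range.

## Working session

There is one attempt and no reset: what is moved stays moved. The work goes in short steps, Python scripts to look and compute and a tool call to move; the robot and the scene stay as the last step left them, time stands still between calls to the robot, and variables do not carry over. Pictures are saved under pics/ and viewed, at most 10 in all, crops included, and the job is handed in when it is done.

Besides the shell and the picture viewer there is one more tool, called after "Emit:" as name(argument=value, ...) on one line, values as JSON. play_rows: Moves the arm, as the interface text tells. Its arguments: {"type":"object","properties":{"steps":{"type":"array"},"jaw":{"type":"number"},"grip_force":{"type":"number"}},"required":["steps"]}

```bash
mkdir -p pics; cat > h.py <<'E'
import numpy as np, cv2
from workcell import bot
def cam(n,save=None):
    c=bot.read_camera(n)
    c={k:np.array(v) for k,v in c.items()}
    if save: cv2.imwrite('pics/'+save,c['pixels'])
    return c
def ray(c,px,z):
    p=cv2.undistortPoints(np.array(px,float).reshape(-1,1,2),c['mtx'],c['dist']).reshape(-1,2)
    d=np.c_[p,np.ones(len(p))]@c['R']; o=-c['R'].T@c['t']
    return o+d*((z-o[2])/d[:,2])[:,None]
def proj(c,X):
    return cv2.projectPoints(np.array(X,float).reshape(-1,1,3),cv2.Rodrigues(c['R'])[0],c['t'],c['mtx'],c['dist'])[0].reshape(-1,2)
E
python3 - <<'E'
from h import *
print(bot.read_state())
for n in('scene','side','wrist'):
    c=cam(n,n+'0.png'); print(n,-c['R'].T@c['t'])
    np.save(n+'0.npy',c,allow_pickle=True)
a=cv2.imread('pics/scene0.png')
E
```

```text
{'time': 0.0, 'q': array([ 1.24709891e+00,  2.64755179e-01,  1.60539596e+00, -7.68955885e-06,
        1.27370506e+00, -3.69029682e-02]), 'joint_vel': array([ 7.00433684e-04,  1.07578432e-03,  2.24716809e-03, -9.79285236e-05,
       -1.04972326e-03,  5.95470359e-04]), 'joint_torque': array([ 3.01695582e-03, -5.15106797e+01, -3.67324162e+01,  2.25797285e-04,
        1.26682103e-02,  3.12278758e-06]), 'tool_pos': array([0.19072479, 0.64675876, 0.24694877]), 'tcp_rot': array([-0.44889259, -3.10895204,  0.00349957]), 'wrist_force': array([-0.36990928, -0.06180272,  0.3614426 ]), 'torque': array([-0.02109233, -0.0196658 , -0.05822713]), 'grip_force': 0.0, 'width': 1.0027235274405444}
scene [-0.29217447 -0.56227467  0.94287057]
side [ 0.22984936 -0.77258056  0.56564153]
wrist [0.11250625 0.6709673  0.37195991]
```

View pics/scene0.png

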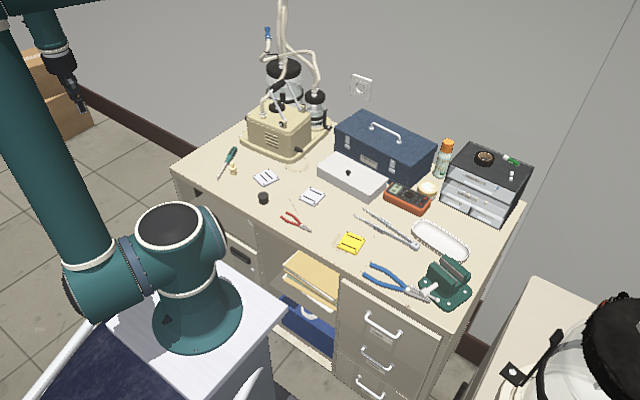

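View pics/side0.png

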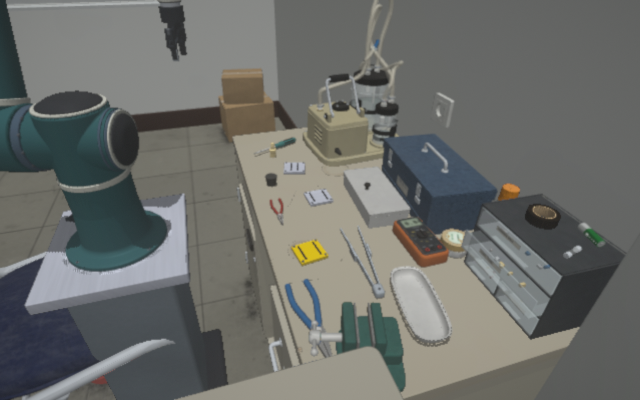

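The scene view shows the forceps at about (365,210) to (415,247) and white gauges near (265,177) and (312,195), with the yellow decoy at (350,242). In the side view the forceps run from (350,230) to (380,292), and the gauges are at (294,168) and (318,197). I'll enlarge both.

```bash
python3 - <<'E'
import cv2,numpy as np
a=cv2.imread('pics/scene0.png')[155:260,240:440]; b=cv2.imread('pics/side0.png')[150:310,250:400]
cv2.imwrite('pics/c1.png',cv2.resize(a,None,fx=4,fy=4,interpolation=cv2.INTER_CUBIC))
cv2.imwrite('pics/c2.png',cv2.resize(b,None,fx=3.7,fy=3.7,interpolation=cv2.INTER_CUBIC))
E
```

```text
(no output)
```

View pics/c1.png

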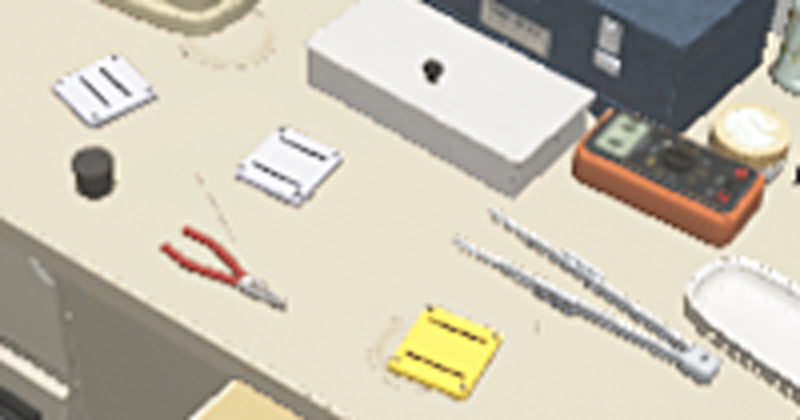

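View pics/c2.png

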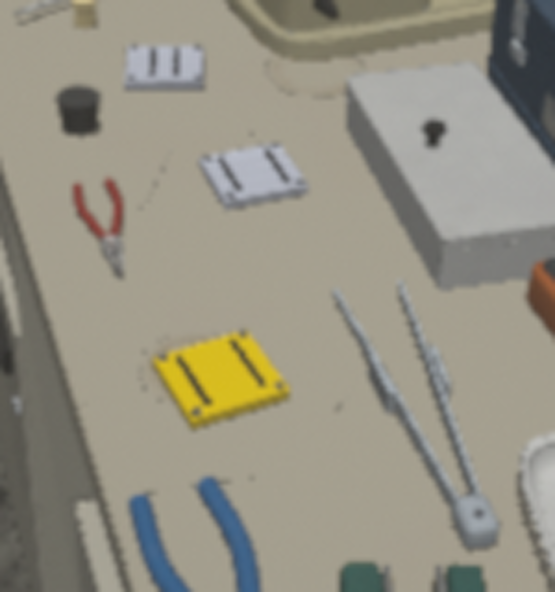

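Narrow pair: the far-left plate, c1 (105,90), c2 (165,65). The forceps tips are at c1 (458,240) and (494,213) and their rear at (705,365). In c2 the tips are at (337,295) and (402,287), with the rear at (478,540).

```bash
python3 - <<'E'
from h import *
def L(n):
    return np.load(n+'0.npy',allow_pickle=True).item()
S,D=L('scene'),L('side')
f1=lambda p:(np.array(p,float)+.5)/4-.5+[240,155]
f2=lambda p:(np.array(p,float)+.5)/3.7-.5+[250,150]
for nm,z,a,b in [('lineA',.01,[(82,77),(110,108)],[(152,48),(153,78)]),('lineB',.01,[(107,67),(134,96)],[(178,52),(177,78)]),
 ('platecorners',.01,[(55,88),(117,56),(157,92),(94,125)],[(127,45),(200,45),(205,82),(125,84)]),
 ('tips',.01,[(458,240),(494,213)],[(337,295),(402,287)]),('pads',.017,[(555,295),(583,262)],[(387,382),(438,368)]),('rear',.009,[(705,372)],[(478,545)]),
 ('stopper top',.028,[(93,157)],[(77,98)])]:
    A,B=ray(S,f1(a),z),ray(D,f2(b),z)
    print(nm);print(np.c_[A[:,:2],B[:,:2]].round(4),A.mean(0)[:2].round(4),B.mean(0)[:2].round(4))
E
```

```text
lineA
[[0.4715 0.2188 0.4721 0.2247]
 [0.4566 0.1756 0.4602 0.1756]] [0.4641 0.1972] [0.4661 0.2001]
lineB
[[0.4933 0.2109 0.491  0.2118]
 [0.4793 0.1697 0.4787 0.17  ]] [0.4863 0.1903] [0.4849 0.1909]
platecorners
[[0.4481 0.227  0.4533 0.2357]
 [0.5089 0.2136 0.5119 0.2183]
 [0.4943 0.1581 0.4985 0.1574]
 [0.4337 0.1723 0.4364 0.1726]] [0.4713 0.1927] [0.475 0.196]
tips
[[ 0.5019 -0.1279  0.503  -0.1285]
 [ 0.5422 -0.1343  0.546  -0.1328]] [ 0.522  -0.1311] [ 0.5245 -0.1307]
pads
[[ 0.4919 -0.2167  0.4987 -0.2209]
 [ 0.5324 -0.2165  0.5322 -0.2182]] [ 0.5122 -0.2166] [ 0.5155 -0.2196]
rear
[[ 0.4994 -0.334   0.5    -0.3417]] [ 0.4994 -0.334 ] [ 0.5    -0.3417]
stopper top
[[0.392  0.1346 0.3897 0.1317]] [0.392  0.1346] [0.3897 0.1317]
```

```bash
cat >> h.py <<'E'
from scipy.spatial.transform import Rotation as Ro
def go(p,hd):
    s=bot.read_state(); R=Ro.from_rotvec(s['tcp_rot']).as_matrix()
    h=np.arctan2(R[1,0],R[0,0]); d=R.T@(np.array(p)-s['tool_pos'])
    print('t',s['time'],'pos',s['tool_pos'].round(4),'hdg',np.degrees(h).round(2),'tilt',np.degrees(np.arccos(-R[2,2])).round(2),'w',s['width'],'gf',s['grip_force'])
    print('shift',d.round(4),'turn',((h-np.radians(hd)+np.pi)%(2*np.pi)-np.pi).round(4))
E
python3 -c "
from h import *
go([.513,-.220,.16],83.6)"
```

```text
t 0.15 pos [0.1908 0.6469 0.2472] hdg 163.57 tilt 0.1 w 0.9971646541467679 gf 0.0
shift [-0.5543 -0.7402  0.0885] turn 1.3957
```

Emit:
play_rows(steps=[-0.02,-0.027,0,0.05,-0.055,-0.074,0,0.14,-0.09,-0.12,0,0.23,-0.125,-0.167,0,0.32,-0.16,-0.213,0,0.41,-0.195,-0.26,0,0.5,-0.23,-0.307,0.01,0.59,-0.265,-0.354,0.02,0.68,-0.3,-0.4,0.03,0.77,-0.335,-0.447,0.04,0.86], jaw=0, grip_force=20)

```text
time: 1.4
tool_pos: [0.3861, 0.1222, 0.2081]
tcp_rot: [1.707, 2.636, 0.001]
wrist_force: [1.1, -0.3, 0.5]
width: 0.998
grip_force: 0.0
```

```bash
python3 -c "
from h import *
go([.513,-.220,.16],83.6)"
```

```text
t 1.4 pos [0.3861 0.1222 0.2081] hdg 114.14 tilt 0.06 w 0.9977088730850693 gf 0.0
shift [-0.3642 -0.0242  0.0481] turn 0.5331
```

Emit:
play_rows(steps=[-0.055,-0.004,0.007,0.08,-0.11,-0.007,0.014,0.16,-0.165,-0.011,0.021,0.24,-0.22,-0.015,0.028,0.32,-0.275,-0.018,0.035,0.4,-0.32,-0.021,0.042,0.47,-0.35,-0.023,0.046,0.52,-0.364,-0.024,0.048,0.533,-0.364,-0.024,0.048,0.533])

```text
time: 2.52
tool_pos: [0.5135, -0.2178, 0.1599]
tcp_rot: [-2.339, -2.096, 0.0]
wrist_force: [-0.2, 0.1, -0.2]
width: 1.001
grip_force: 0.0
```

```bash
python3 - <<'E'
from h import *
go([.513,-.220,.16],83.6)
c=cam('wrist','w1.png'); np.save('w1.npy',c,allow_pickle=True)
print(proj(c,[[.523,-.131,.009],[.513,-.2205,.018],[.4997,-.338,.009]]).round(0))
E
```

```text
t 2.525 pos [ 0.5135 -0.2178  0.1599] hdg 83.73 tilt 0.06 w 1.000585589806977 gf 0.0
shift [-0.0022 -0.0003 -0.0001] turn 0.0022
[[311. 102.]
 [311. 197.]
 [311. 291.]]
```

View pics/w1.png

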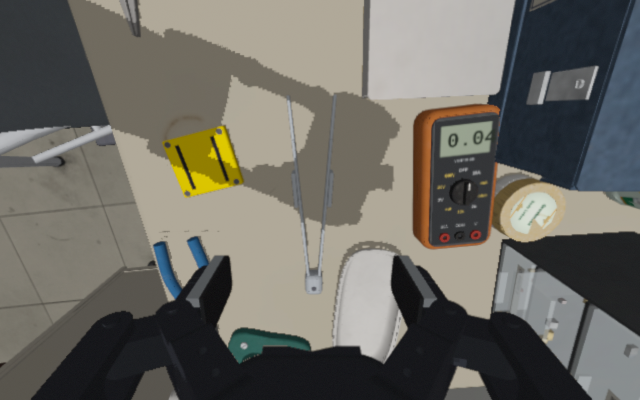

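The wrist view shows tips at (291,98) and (334,97), pads at (296,189) and (330,189), and the rear end at (314,292). This agrees with the estimate to within a few pixels.

```bash
python3 - <<'E'
from h import *
c=np.load('w1.npy',allow_pickle=True).item()
t=ray(c,[(291,98),(334,97)],.011);p=ray(c,[(296,189),(330,189)],.016);r=ray(c,[(314,292)],.012)
print(t,p,r)
n=t.mean(0);u=(n-r[0])[:2];print(np.linalg.norm(u),np.degrees(np.arctan2(u[1],u[0])))
u/=np.linalg.norm(u);g=n[:2]-.09*u;print(g,p.mean(0))
go([*g,.021],np.degrees(np.arctan2(u[1],u[0])))
E
```

```text
[[ 0.50531005 -0.12542479  0.011     ]
 [ 0.54472688 -0.12894184  0.011     ]] [[ 0.4992015  -0.21091716  0.016     ]
 [ 0.5331079  -0.21467496  0.016     ]] [[ 0.50378517 -0.33743749  0.012     ]]
0.2113236210440686 84.23332596666282
[ 0.51597548 -0.21672785] [ 0.5161547  -0.21279606  0.016     ]
t 2.575 pos [ 0.5133 -0.2171  0.16  ] hdg 83.78 tilt 0.07 w 0.9999346785283847 gf 0.0
shift [0.0006 0.0027 0.139 ] turn -0.008
```

Emit:
play_rows(steps=[0.002,0.0025,0.03,-0.008,0.002,0.0025,0.07,-0.008,0.002,0.0025,0.1,-0.008,0.002,0.0025,0.12,-0.008,0.002,0.0025,0.132,-0.008,0.002,0.0025,0.139,-0.008,0.002,0.0025,0.139,-0.008,0.002,0.0025,0.139,-0.008], jaw=110)

```text
time: 3.58
tool_pos: [0.5171, -0.2163, 0.0222]
tcp_rot: [2.33, 2.106, 0.001]
wrist_force: [-0.0, -1.0, 0.9]
width: 0.568
grip_force: 0.0
```

Emit:
play_rows(steps=[0,0,0,0,0,0,0,0,0,0,0,0,0,0,0,0], jaw=165)

```text
time: 4.08
tool_pos: [0.5176, -0.2165, 0.0228]
tcp_rot: [2.329, 2.105, 0.002]
wrist_force: [-1.4, 1.4, 6.2]
width: 0.353
grip_force: 6.2
```

```bash
python3 - <<'E'
from h import *
go([.5155,-.2155,.021],84.2)
print(bot.read_state()['wrist_force'])
E
```

```text
t 4.075 pos [ 0.5176 -0.2165  0.0228] hdg 84.2 tilt 0.15 w 0.35259928727379897 gf 6.159133091568947
shift [ 0.0008 -0.0022  0.0018] turn -0.0001
[-1.44543669  1.37594225  6.1712361 ]
```

Emit:
play_rows(steps=[0,0,-0.003,0,0,0,-0.003,0])

```text
time: 4.32
tool_pos: [0.5164, -0.2161, 0.0244]
tcp_rot: [2.331, 2.106, 0.0]
wrist_force: [0.2, 0.3, 0.3]
width: 0.352
grip_force: 4.6
```

Emit:
play_rows(steps=[0,0,0,0,0,0,0,0,0,0,0,0,0,0,0,0], jaw=176, grip_force=40)

```text
time: 4.82
tool_pos: [0.5163, -0.216, 0.0241]
tcp_rot: [-2.331, -2.106, 0.0]
wrist_force: [0.8, -0.2, -0.1]
width: 0.31
grip_force: 6.0
```

Emit:
play_rows(steps=[0,0,-0.005,0,0,0,-0.015,0,0,0,-0.03,0,0,0,-0.05,0,0,0,-0.065,0,0,0,-0.07,0,0,0,-0.07,0])

```text
time: 5.7
tool_pos: [0.5166, -0.2161, 0.0948]
tcp_rot: [2.33, 2.106, 0.001]
wrist_force: [0.3, -0.1, -0.0]
width: 0.308
grip_force: 5.9
```

```bash
python3 - <<'E'
from h import *
go([.451,.108,.09],74.5)
c=cam('wrist','w2.png'); np.save('w2.npy',c,allow_pickle=True)
E
```

```text
t 5.7 pos [ 0.5166 -0.2161  0.0948] hdg 84.21 tilt 0.05 w 0.3076395729921428 gf 5.934855490922928
shift [ 0.3158 -0.0979  0.0046] turn 0.1696
```

View pics/w2.png

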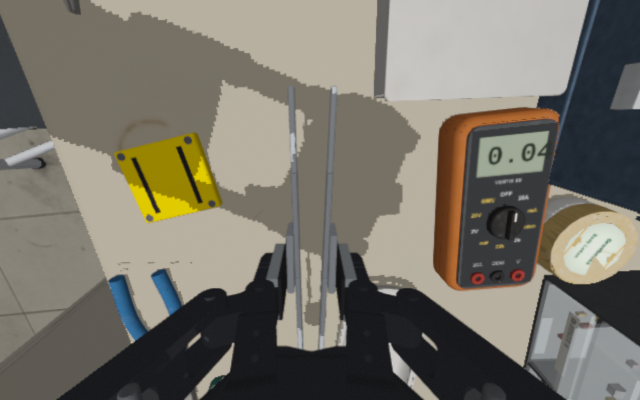

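The forceps are held in both fingers, with tips near (292,88) and (334,88).

```bash
python3 - <<'E'
from h import *
c=np.load('w2.npy',allow_pickle=True).item()
for y in (92,100): print(y,c['pixels'][y,284:342].sum(1).tolist())
for z in(.07,.08,.09):
  t=ray(c,[(294.5,90),(330.5,90)],z); print(z,t[:,:2].round(4),np.linalg.norm(t[0]-t[1]).round(4))
# where the tips should be
u=np.array([np.cos(np.radians(84.2)),np.sin(np.radians(84.2))]);v=np.array([-u[1],u[0]])
n=np.array([.5166,-.2161])+.09*u
print(n,proj(c,[[*(n+.008*v),.0797],[*(n-.008*v),.0797]]))
cam('side','s2.png')
E
```

```text
92 [333, 330, 332, 320, 332, 359, 367, 369, 355, 328, 301, 313, 331, 333, 333, 331, 331, 333, 332, 333, 333, 331, 333, 332, 332, 331, 331, 330, 330, 333, 333, 333, 331, 333, 332, 333, 333, 332, 331, 333, 330, 330, 333, 332, 330, 318, 301, 339, 492, 571, 554, 501, 458, 481, 515, 520, 517, 514]
100 [332, 330, 330, 319, 332, 357, 366, 367, 360, 339, 301, 307, 328, 333, 330, 333, 330, 333, 332, 333, 330, 333, 333, 332, 330, 331, 333, 332, 332, 333, 333, 331, 333, 333, 335, 333, 332, 332, 332, 331, 330, 331, 332, 333, 331, 311, 304, 339, 362, 370, 365, 352, 323, 312, 329, 333, 333, 333]
0.07 [[ 0.518  -0.1249]
 [ 0.5358 -0.1267]] 0.018
0.08 [[ 0.5184 -0.1254]
 [ 0.5351 -0.1272]] 0.0168
0.09 [[ 0.5189 -0.126 ]
 [ 0.5344 -0.1276]] 0.0156
[ 0.52569507 -0.12656074] [[293.10248431  90.90963841]
 [327.37152693  90.87470243]]
```

Emit:
play_rows(steps=[0.015,-0.005,0,0.01,0.05,-0.015,0,0.025,0.095,-0.029,0,0.05,0.14,-0.043,0,0.075,0.185,-0.057,0,0.1,0.23,-0.071,0,0.125,0.27,-0.083,0,0.145,0.3,-0.093,0,0.16,0.316,-0.098,0,0.17,0.316,-0.098,0,0.17])

```text
time: 7.05
tool_pos: [0.4494, 0.1095, 0.0937]
tcp_rot: [-2.498, -1.904, 0.002]
wrist_force: [0.1, 0.3, -0.7]
width: 0.309
grip_force: 5.9
```

Emit:
play_rows(steps=[0,0,0,0,0,0,0,0])

```text
time: 7.3
tool_pos: [0.4507, 0.1077, 0.0942]
tcp_rot: [2.502, 1.9, -0.0]
wrist_force: [0.2, -0.4, -0.1]
width: 0.309
grip_force: 5.9
```

```bash
python3 - <<'E'
from h import *
go([.451,.109,.055],74.5)
c=cam('wrist','w3.png'); np.save('w3.npy',c,allow_pickle=True)
E
```

```text
t 7.3 pos [0.4507 0.1077 0.0942] hdg 74.42 tilt 0.02 w 0.3090692653175966 gf 5.932760238647461
shift [ 0.0014 -0.0001  0.0392] turn -0.0014
```

View pics/w3.png

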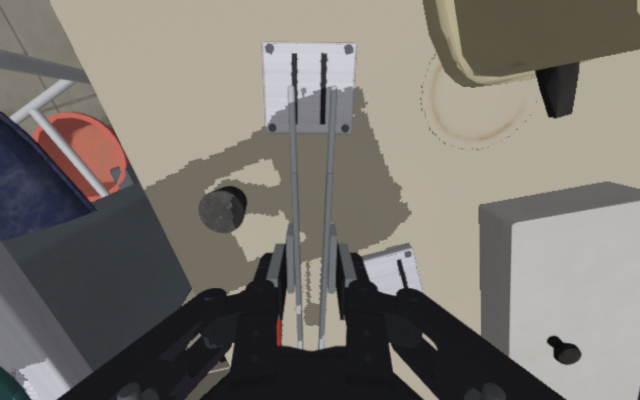

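The narrow plate has screws at (269,48), (349,49), (345,128) and (272,128). Its lines run from (294,54) to (296,124) and from (324,54) to (322,124). The tips are at (293,89) and (332,89).

```bash
python3 - <<'E'
from h import *
c=np.load('w3.npy',allow_pickle=True).item()
s=ray(c,[(269,48),(349,49),(345,128),(272,128)],.01);l=ray(c,[(294,54),(295.5,124),(324,54),(322,124)],.01)
t=ray(c,[(295.5,90),(329,90)],.079)
print(s.round(4),s.mean(0),l.round(4),l.mean(0),t.round(4))
hs=[np.degrees(np.arctan2(*(a-b)[:2][::-1])) for a,b in((s[0],s[3]),(s[1],s[2]),(l[0],l[1]),(l[2],l[3]))];print(hs)
h=np.radians(np.mean(hs)); m=(s.mean(0)+l.mean(0))/2; n=t.mean(0)
u=np.array([np.cos(h),np.sin(h)]);d=(m-n)[:2]
print('along',d@u,'left',d@[-u[1],u[0]],np.degrees(h),np.linalg.norm(t[0]-t[1]))
E
```

```text
[[0.4563 0.2307 0.01  ]
 [0.5074 0.2158 0.01  ]
 [0.4931 0.167  0.01  ]
 [0.442  0.1813 0.01  ]] [0.47470492 0.19869681 0.01      ] [[0.4713 0.2229 0.01  ]
 [0.4593 0.1794 0.01  ]
 [0.4906 0.2174 0.01  ]
 [0.4777 0.1742 0.01  ]] [0.4747277  0.19846995 0.01      ] [[0.4683 0.1967 0.079 ]
 [0.4833 0.1924 0.079 ]]
[np.float64(73.9190976623853), np.float64(73.6625322017666), np.float64(74.57174182397543), np.float64(73.39718264610198)]
along 0.003580440421709877 left 0.002148015041368361 73.88763858355733 0.015630437358789773
```

Emit:
play_rows(steps=[0.001,-0.001,0.004,0.004,0.003,-0.002,0.012,0.01,0.003,-0.002,0.02,0.01,0.003,-0.002,0.028,0.01,0.003,-0.002,0.034,0.01,0.003,-0.002,0.037,0.01,0.003,-0.002,0.038,0.01,0.003,-0.002,0.038,0.01,0.003,-0.002,0.038,0.01,0.003,-0.002,0.038,0.01])

```text
time: 8.6
tool_pos: [0.4498, 0.1117, 0.0565]
tcp_rot: [2.51, 1.888, 0.001]
wrist_force: [0.4, -0.5, -1.4]
width: 0.31
grip_force: 5.9
```

Emit:
play_rows(steps=[0,0,0,0,0,0,0,0,0,0,0,0])

```text
time: 8.98
tool_pos: [0.4496, 0.1117, 0.0563]
tcp_rot: [2.511, 1.889, -0.0]
wrist_force: [-0.4, -0.3, -0.2]
width: 0.309
grip_force: 5.9
```

```bash
python3 - <<'E'
from h import *
go([.451,.109,.055],74)
a=cam('wrist')['pixels'][20:220,220:420]; s=cam('side');
b=s['pixels'][100:250,240:390]
print(proj(s,[[.4747,.198,.01],[.4747,.198,.041],[.45,.112,.041]]))
cv2.imwrite('pics/f.png',np.hstack([cv2.resize(a,(400,400)),cv2.resize(b,(400,400),interpolation=cv2.INTER_CUBIC)]))
E
```

```text
t 8.975 pos [0.4496 0.1117 0.0563] hdg 73.9 tilt 0.0 w 0.30932988212580564 gf 5.936585515737534
shift [-0.0022  0.0021  0.0013] turn -0.0017
[[293.75595708 166.52060161]
 [293.53415378 157.42192975]
 [292.8546983  172.40038949]]
```

View pics/f.png

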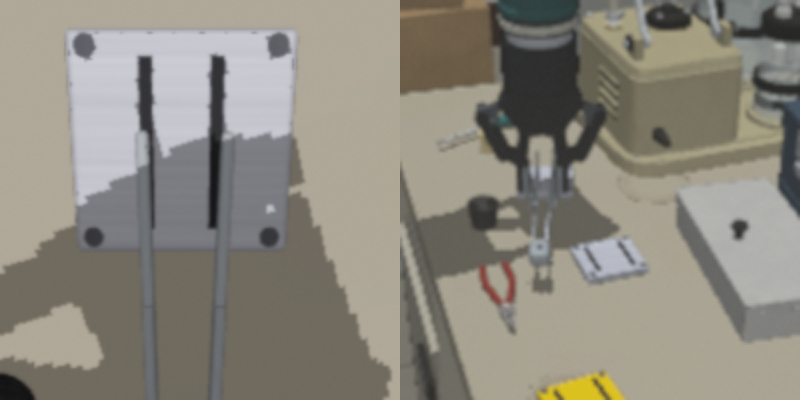

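The wrist view shows the tips centred over the line pair. The side view puts the rear block at about pixel (292.5,191.5). I'll check the pitch against that and hand in if it is flat.

```bash
python3 - <<'E'
from h import *
s=np.load('side0.npy',allow_pickle=True).item()
for z in(.021,.031,.041,.051,.061): print(z,proj(s,[[.4496-.12*.277,.1117-.12*.961,z]]).round(1))
E
```

```text
0.021 [[291.8 202.8]]
0.031 [[291.7 199.5]]
0.041 [[291.6 196.3]]
0.051 [[291.5 192.9]]
0.061 [[291.4 189.6]]
```

```bash
python3 -c "
from workcell import bot
print(bot.finish_job())"
```

```text
the job is handed in; nothing more can be done
None
```

I handed the job in with the forceps still held flat over the narrow gauge: blades along the lines, tips centred about 30 mm above the plate, and the gap measured at about 16 mm. The hand-in returned no verdict.

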